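# Fetch the refill jar and hold the seasoning box open

### The arm

A 7-joint arm with a two-finger parallel gripper is mounted at the origin on a cart in front of the work surface, level with it; the furniture and walls round the work are solid. World frame = base frame: x ahead of the robot, y to its left, z up, the work surface at z = 0. Lengths are in m, angles in rad, forces in N, time in s.
With the tool pointing down it reaches from about 0.4 to 0.875 m from the base axis. Payload 6.5 kg.
Tool frame: the origin (TCP) lies between the finger pads; the fingertips stand 8 mm ahead of it and the grasp point (between the pads) lies 11 mm behind it; z points along the fingers, y is the line along which they close (so a half turn about z gives the same grasp; the last joint's range is limited). The gripper opens to 85 mm and grips with 20 to 120 N. Pads are 22 mm wide; open, the fingers measure 114 mm over their backs; the gripper's body (76 mm by 85 mm) begins 54 mm behind the grasp point. The pads swing forward as they close: fully open they stand 13 mm farther back than shut.
Start: joints at [-1.317, 0.536, -0.004, 1.538, 0.003, 1.067, -0.071], TCP at [0.204, 0.617, 0.211] pointing down, gripper open.
Joint ranges: [-2.7, 2.7], [-0.37, 2.16], [-1.27, 1.26], [0.24, 2.4], [-1.31, 4.45], [0.19, 1.91], [-2.76, 2.76]. Speed limits (rad/s): [2.39, 2.39, 3.14, 3.14, 3.14, 3.14, 3.14].

### API

Orientations are given as [roll, pitch, yaw] about the fixed x, y, z axes, in that order (R = Rz(yaw) Ry(pitch) Rx(roll)).
In Python, from bench import manip, imaging gives the robot as it stands. The module is installed in compiled form; this text tells all that it offers.
- The arm moves only by the tool jog_arm, never from a script. Its arguments are lists of equal length, an entry for each row: "xyz": the shift along the tool's x, y, z in units of 12 cm (1.0 is 12 cm), a list of three; "twist": the turn about the tool's z in units of 180 degrees (1.0 is 180 degrees); "grip": the opening, from 0 (shut) to 1 (fully open). In form: {"xyz": [[x, y, z], ...], "twist": [twist, ...], "grip": [grip, ...]}. A call has exactly 5 rows; each row is the pose to reach, as a shift and turn from the pose commanded when the call began, along the tool's axes at that moment, turning the shorter way round; what a row does not reach only later rows make up. A row lasts 1/10 s, in which the tool goes at most 50 mm and 8.59 degrees, less where a joint would pass 70% of its speed; a pose out of reach is approached as far as the arm can. A call with a number of a shift or a turn outside -1 to 1 is refused whole. A call with a gripper value outside its range is refused whole. The fingers move at their own pace and stop on an object; "force" is the grip in N (left out, the last holds). Time passes only in rows, so rows that repeat a pose let the fingers close, or fill a call up. It gives the time, the measured TCP pose, the force, the opening and the grip force at its end, in the units of the state.
- manip.read_state(): the state, without advancing time (a new reading comes with each control period).
- imaging.capture(name): name is "scene" or "top" or "wrist"; returns a dict with "pixels" (384x512x3 uint8, red, green, blue), "fx", "fy", "cx", "cy" (pixels), "rvec" (rotation vector, rad) and "tvec" (3), from world to camera coordinates, as OpenCV has them. Camera axes: x right, y down, z forward; pixel columns grow to the right and rows downward; lengths in m; the calibration is good to about 2 mm. The wrist camera is an equidistant fisheye: a pixel r from the principal point sees the ray r / f radians off the axis. A picture is of the moment at which its call begins. There is no depth.
- manip.close_job(): hands the job in; it is judged then, once.
The state is a dict: "t": time; "joints": joint angles; "qd": joint speeds; "effort": joint torques, N m; "eef_pos": TCP position; "ee_rot": TCP orientation; "contact_force": force on the tool from outside, world axes, zero at the start; "moment": the same for the moment, N m; "gripper_width": opening from 0.0 (shut) to 1.0 (fully open); "finger_force": force on a finger pad.
Only numpy, scipy, OpenCV 4.12 (cv2) and the standard library are available. Lean on these libraries where they do the work, as an engineer would, in place of code of your own. Each camera call takes 0.05 s, during which the arm holds its last target. There are 200 camera calls.

### The job

I want to refill the seasoning box and need both hands for it: take the red-capped spice jar out of the wooden crate and stand it upright on the round black rubber mat beside the box, leaving the other two containers standing in the crate. Then lift the box's lid by its steel bar handle to about 45 degrees and hold it there, without disturbing the bottle right behind the box: the lid has no stay and would fall shut, so finish with the handle still in your grip and do not let go.

Things in the scene. Friction and masses are not known exactly. Their poses are not given: they have to be found in the camera images.
- red_jar (a point): Centre (half-way up, 53 mm above its foot) of the spice jar with the red cap: clear round jar with a label, 45 mm across, 106 mm tall, about 0.08 to 0.15 kg, standing upright in the crate; its z axis points up. To be moved to the mat.
- gold_jar (a point): Centre (53 mm above its foot) of the other spice jar, with a gold-yellow cap and green label, 42 mm across, 106 mm tall, standing in the crate; stays there.
- shaker (a point): Centre (45 mm above its foot) of the grey salt shaker, 44 mm across, 90 mm tall, standing in the crate; stays there.
- crate: Open pale wooden slatted crate, 190 mm along its x, 125 mm along its y, 60 mm high, walls and floor 6 mm thick, firm on the table; origin under its centre on the table. The three containers stand in one row along its x, about 55 mm apart from centre to centre, in any order, so the jar caps stand about 50 mm above the rim; there is free room on both sides of each along the crate's y.
- mat_centre (a point): Centre of the upper face of the round black rubber mat, 90 mm across and 4 mm thick, lying fixed on the table to the right of the seasoning box as seen from the robot.
- seasoning_box: Black seasoning box with three steel wells under a flap lid, 165 mm along its x, 240 mm along its y, 89 mm high without lid, standing firm on the table (it does not slide); origin under its centre on the table, its -x side (the front, with a small steel plate) faces the robot.
- lid_hinge (a point): Middle of the lid's hinge line, which runs along the box's y at the far (+x) rim: 86.5 mm behind the box's origin along its x and 91 mm above the table. Does not move.
- lid_handle (a point): Middle of the round steel bar handle on the lid, moves with the lid. The bar is 10 mm thick and runs 92 mm clear along the box's y between two feet, parallel to the lid; with the lid shut it lies 145 mm in front of the hinge line (towards the robot) and 38 mm above it, 35 mm above the lid's upper face, so fingers can take it from above, one before and one behind it. As the bar is round it can turn between the fingers while the hand stays upright.
- lid (a joint): Angle of the lid about its hinge in rad: 0 shut (as at the start), growing as the front edge rises up and away from the robot; 45 degrees is 0.785; stop at 1.9. Nothing but its weight (0.26 to 0.42 kg) turns it and it falls shut when let go.
- bottle (a point): Centre (92 mm above its foot) of the white plastic squeeze bottle, about 80 x 49 mm, 185 mm tall, standing loose on the table about 55 to 75 mm behind the lid's hinge line; a lid or hand that goes too far back would knock it over.

How it is judged:
By the outcome, as a careful person would: the job done as asked, in the order asked, and still so for the second after the job is handed in, while the arm keeps its last pose, push and grip.
It also fails if it takes over 48 s, if anything falls off the work surface, if the arm or the gripper's body presses on something with over 40 N, if the wrist force passes 120 N, or if a joint passes its speed limit or range.

## Working session

There is one attempt and no reset: what is moved stays moved. The work goes in short steps, Python scripts to look and compute and a tool call to move; the robot and the scene stay as the last step left them, time stands still between calls to the robot, and variables do not carry over. Pictures are saved under pics/ and viewed, at most 10 in all, crops included, and the job is handed in when it is done.

Besides the shell and the picture viewer there is one more tool, called after ">>>" as name([rows], argument=value, ...), one row to a line, values as JSON. jog_arm: Moves the arm, as the interface text tells. Shifts and turns lie within -1 to 1; 1 stands for 12 cm of shift or 180 degrees of turn. Its arguments: {"type":"object","properties":{"xyz":{"type":"array","items":{"type":"array","items":{"type":"number"}}},"twist":{"type":"array","items":{"type":"number"}},"grip":{"type":"array","items":{"type":"number"}},"force":{"type":"number"}},"required":["xyz","twist","grip"]}

```bash
mkdir -p pics
python3 - <<'E'
from bench import manip, imaging
import cv2,pickle
s=manip.read_state();print({k:s[k] for k in('t','eef_pos','ee_rot','gripper_width','contact_force')})
for n in("scene","top"):
    c=imaging.capture(n);pickle.dump(c,open(n+'.pkl','wb'));cv2.imwrite(f'pics/{n}0.png',c['pixels'][:,:,::-1]);print(n,c['fx'],c['cx'],c['cy'],c['rvec'],c['tvec'])
E
```

```text
{'t': 0.0, 'eef_pos': array([0.20414976, 0.61638264, 0.20966889]), 'ee_rot': array([-3.13979212e+00,  1.48375879e-04,  2.82190143e+00]), 'gripper_width': 0.9994846044797742, 'contact_force': array([-0.53146076, -0.22043044, -0.74437032])}
scene 366.41073028070554 253.30145672021226 190.21618697123395 [ 2.0913152  -1.28937876  0.50575971] [-0.36986422  0.39309677  0.68136144]
top 439.7355032871775 259.4183818567842 198.3432391672302 [ 2.13409545 -2.1157711   0.16435264] [-0.13229968  0.53279478  1.22730006]
```

View pics/scene0.png

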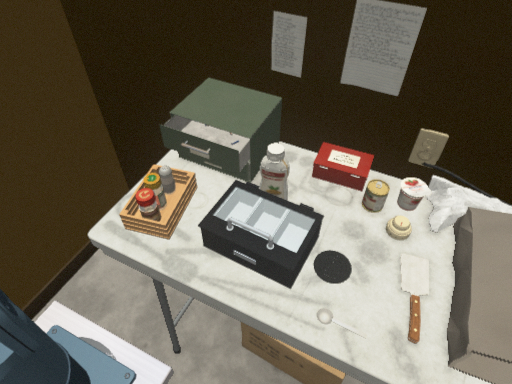

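View pics/top0.png

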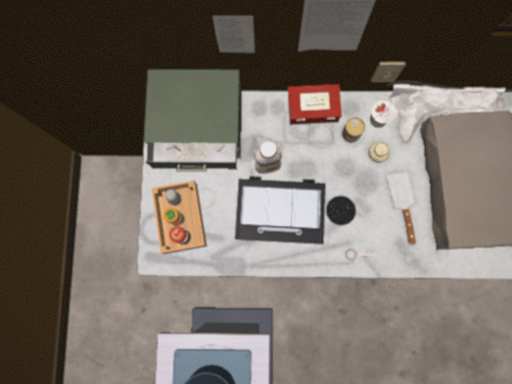

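The scene view shows the red cap at about (146,195), the mat at (332,266), and the handle bar running from (229,223) to (271,243). In the top view the red cap is at (178,234), the mat at (341,210), and the bar runs from (260,230) to (300,231). I'll triangulate these.

```bash
cat > h.py <<'E'
import numpy as np, cv2, pickle
def ray(c,uv):
    R=cv2.Rodrigues(np.array(c['rvec'],float))[0]; o=-R.T@np.array(c['tvec'],float)
    d=np.array([(uv[0]-c['cx'])/c['fx'],(uv[1]-c['cy'])/c['fy'],1.])
    if c.get('fish'):
        th=np.hypot(d[0],d[1]); d=np.r_[d[:2]/max(th,1e-9)*np.sin(th),np.cos(th)]
    d=R.T@d; return o,d/np.linalg.norm(d)
def tri(*cu):
    A=0;b=0;rs=[ray(c,u) for c,u in cu]
    for o,d in rs:
        P=np.eye(3)-np.outer(d,d);A=A+P;b=b+P@o
    x=np.linalg.solve(A,b); return x,max(np.linalg.norm((np.eye(3)-np.outer(d,d))@(x-o)) for o,d in rs)
def onz(c,uv,z):
    o,d=ray(c,uv); return o+d*(z-o[2])/d[2]
def proj(c,p):
    R=cv2.Rodrigues(np.array(c['rvec'],float))[0]; q=R@np.array(p,float)+np.array(c['tvec'],float)
    if c.get('fish'):
        r=np.hypot(q[0],q[1]); th=np.arctan2(r,q[2]); q=np.r_[q[:2]/r*th,1]
    return np.array([c['fx']*q[0]/q[2]+c['cx'],c['fy']*q[1]/q[2]+c['cy']])
E
python3 - <<'E'
from h import *
np.set_printoptions(precision=4,suppress=True)
s=pickle.load(open('scene.pkl','rb'));t=pickle.load(open('top.pkl','rb'))
def big(c,x0,y0,x1,y1,k): return cv2.resize(c['pixels'][y0:y1,x0:x1,::-1],None,fx=k,fy=k,interpolation=cv2.INTER_CUBIC)
a=big(s,115,140,355,285,3);b=big(t,145,140,365,265,3)
cv2.imwrite('pics/z_s.png',a);cv2.imwrite('pics/z_t.png',b)
for n,u,v in(('red',(146,195),(178,234)),('gold',(153,180),(172,216)),('mat',(332,266),(341,210)),('bar1',(229,223),(260,230)),('bar2',(271,243),(300,231)),('bottle',(276,148),(268,149))):
    print(n,*tri((s,u),(t,v)))
print(onz(s,(332,266),.004),onz(t,(341,210),.004))
E
```

```text
red [0.4236 0.0906 0.1091] 0.0008189199155056993
gold [0.4734 0.109  0.1069] 0.001541014573831766
mat [ 0.5079 -0.3694  0.0013] 0.00022101694321473997
bar1 [ 0.4361 -0.1323  0.1136] 0.0012347148232449492
bar2 [ 0.4338 -0.2392  0.1081] 0.00041922249840048133
bottle [ 0.6417 -0.1521  0.1842] 0.0009173727837466597
[ 0.506  -0.3694  0.004 ] [ 0.5076 -0.3692  0.004 ]
```

View pics/z_s.png

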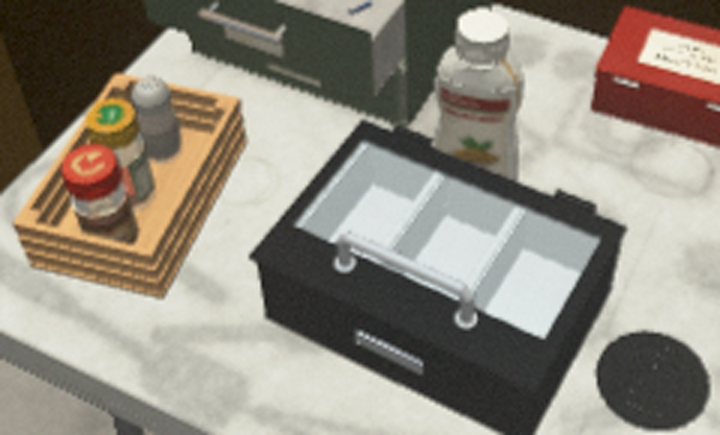

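View pics/z_t.png

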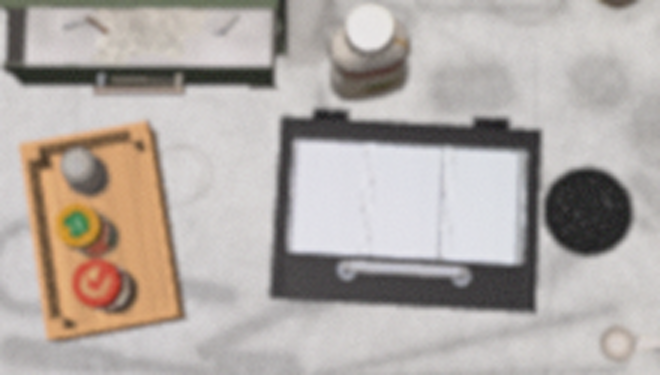

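The zoomed views give finer pixels. Scene: red cap top (146.3,195.3), gold (151.7,178.3), bar ends (230.3,220) and (271.3,238.3). Top: red (177.7,234.7), gold (171,215.7), bar ends (261,229.3) and (299,231.7). The lid's far and near edges are visible too.

Run:
```python
from h import *
np.set_printoptions(precision=4,suppress=True)
s=pickle.load(open('scene.pkl','rb'));t=pickle.load(open('top.pkl','rb'))
S=lambda u:(115+u[0]/3-.33,140+u[1]/3-.33)
T=lambda u:(145+u[0]/3-.33,140+u[1]/3-.33)
P={}
for n,u,v in(('red',(94,166),(98,284)),('gold',(110,115),(78,227)),('shaker',(152,85),(79,164)),('mat',(653,380),(588,211)),('barL',(346,241),(348,269)),('barR',(469,296),(462,275)),('boxFL',(253,258),(273,297)),('boxBR',(622,232),(540,130)),('boxBL',(360,123),(283,117)),('bottle',(484,28),(370,28))):
    P[n],e=tri((s,S(u)),(t,T(v)));print(n,P[n],e)
for a,b in(('red','gold'),('gold','shaker'),('red','shaker'),('barL','barR'),('boxBL','boxBR'),('boxFL','boxBL')):
    d=P[b]-P[a];print(a,b,np.linalg.norm(d[:2]),np.degrees(np.arctan2(d[1],d[0])))
bl=onz(t,T((283,117)),.094);br=onz(t,T((540,130)),.094);fl=onz(t,T((273,297)),.094);fr=onz(t,T((534,310)),.094)
print(bl,br,fl,fr)
print('crate',[onz(t,T(p),.06) for p in((22,145),(148,121),(186,317),(50,341))])
print('barz.129',onz(t,T((348,268)),.129),onz(t,T((462,275)),.129))
```

```text
red [0.4234 0.0918 0.1084] 0.0017685994093428112
gold [0.474  0.1121 0.1124] 0.0007023008793950072
shaker [0.5358 0.1184 0.0917] 0.0006257728293655252
mat [ 0.5086 -0.3696 -0.0012] 0.0005709946230995954
barL [ 0.437  -0.1345  0.1246] 0.0016017849102344403
barR [ 0.4326 -0.2365  0.1247] 0.0020242843296791138
boxFL [ 0.4136 -0.0649  0.0905] 0.00063837567539148
boxBR [ 0.5718 -0.3106  0.084 ] 0.0009181159538098934
boxBL [ 0.5813 -0.0693  0.0885] 0.0014192390425392125
bottle [ 0.6428 -0.1519  0.1802] 0.0007647808528826274
red gold 0.05447513714225599 21.906343196827354
gold shaker 0.06214813345935361 5.816887987682354
red shaker 0.11548058781262098 13.328838293704134
barL barR 0.10201977406481874 -92.47549348912217
boxBL boxBR 0.2414743083103432 -92.24752160288104
boxFL boxBL 0.1677173516455461 -1.4984057117651566
[ 0.5809 -0.0708  0.094 ] [ 0.5701 -0.3101  0.094 ] [ 0.4129 -0.0647  0.094 ] [ 0.4032 -0.3021  0.094 ]
crate [array([0.5592, 0.1816, 0.06  ]), array([0.5835, 0.0612, 0.06  ]), array([0.3962, 0.0189, 0.06  ]), array([0.3727, 0.1457, 0.06  ])]
barz.129 [ 0.4365 -0.1333  0.129 ] [ 0.4311 -0.2344  0.129 ]
```

```bash
cat > to.py <<'E'
import sys,numpy as np
from bench import manip
from scipy.spatial.transform import Rotation as Ro
s=manip.read_state();R=Ro.from_euler('xyz',s['ee_rot'])
tgt=np.array([float(v) for v in sys.argv[1:4]]);yaw=float(sys.argv[4]) if len(sys.argv)>4 else np.degrees(s['ee_rot'][2])
d=R.inv().apply(tgt-s['eef_pos'])/.12
dy=(yaw-np.degrees(s['ee_rot'][2])+180)%360-180
print('t',s['t'],'pos',s['eef_pos'].round(4),'yaw',np.degrees(s['ee_rot'][2]).round(2),'F',s['contact_force'].round(1),'w',round(s['gripper_width'],3),'j',np.round(s['joints'],2))
print('xyz',d.round(3),'twist',round(-dy/180,3))
E
python3 to.py .42 .09 .25 191; python3 to.py .3 .3 .25
```

```text
t 0.1 pos [0.2042 0.6164 0.2098] yaw 161.68 F [-0.1 -1.3  0.8] w 1.003 j [-1.32  0.54 -0.    1.54  0.    1.07 -0.07]
xyz [-3.086 -3.6   -0.329] twist -0.163
t 0.1 pos [0.2042 0.6164 0.2098] yaw 161.68 F [-0.1 -1.3  0.8] w 1.003 j [-1.32  0.54 -0.    1.54  0.    1.07 -0.07]
xyz [-1.587 -2.253 -0.331] twist -0.0
```

>>> jog_arm([
  [-0.1,-0.1,-0.1],
  [-0.25,-0.3,-0.2],
  [-0.45,-0.5,-0.3],
  [-0.65,-0.75,-0.33],
  [-0.86,-1.0,-0.33],
], twist=[0,0,0,0,0], grip=[1,1,1,1,1], force=50)

```text
t: 0.6
eef_pos: [0.265, 0.4696, 0.2506]
ee_rot: [3.141, 0.0, 2.822]
contact_force: [0.7, 0.5, 0.5]
gripper_width: 1.0
finger_force: 0.0
```

>>> jog_arm([
  [-0.17,-0.2,0],
  [-0.34,-0.4,0],
  [-0.52,-0.6,0],
  [-0.69,-0.8,0],
  [-0.86,-1.0,0],
], twist=[0,0,0,0,0], grip=[1,1,1,1,1])

```text
t: 1.1
eef_pos: [0.325, 0.3228, 0.25]
ee_rot: [-3.141, -0.0, 2.822]
contact_force: [0.3, -0.2, 0.7]
gripper_width: 1.001
finger_force: 0.0
```

>>> jog_arm([
  [-0.17,-0.2,0],
  [-0.34,-0.4,0],
  [-0.52,-0.6,0],
  [-0.69,-0.8,0],
  [-0.86,-1.0,0],
], twist=[-0.03,-0.06,-0.1,-0.13,-0.163], grip=[1,1,1,1,1])

```text
t: 1.6
eef_pos: [0.3852, 0.1765, 0.2501]
ee_rot: [-3.142, -0.0, -2.945]
contact_force: [0.4, 0.4, -0.4]
gripper_width: 1.002
finger_force: 0.0
```

```bash
python3 to.py .42 .09 .25 191
```

```text
t 1.6 pos [0.3852 0.1765 0.2501] yaw -168.75 F [ 0.4  0.4 -0.4] w 1.002 j [-0.71  0.09  0.19  2.06 -0.02  0.99  1.25]
xyz [-0.144 -0.764  0.001] twist 0.001
```

Now I'll go above the red jar, a little lower, and look with the wrist camera.

>>> jog_arm([
  [-0.04,-0.2,0],
  [-0.08,-0.4,0.1],
  [-0.11,-0.6,0.2],
  [-0.144,-0.764,0.25],
  [-0.144,-0.764,0.25],
], twist=[0,0,0,0,0], grip=[1,1,1,1,1])

```text
t: 2.1
eef_pos: [0.4194, 0.0885, 0.2193]
ee_rot: [-3.14, -0.002, -2.954]
contact_force: [-0.1, 1.0, 0.5]
gripper_width: 1.0
finger_force: 0.0
```

```bash
cat > look.py <<'E'
import sys,pickle,cv2
from bench import imaging
from h import *
n=sys.argv[1];c=imaging.capture('wrist');c['fish']=1;pickle.dump(c,open(n+'.pkl','wb'))
cv2.imwrite(f'pics/{n}.png',c['pixels'][:,:,::-1])
for a in sys.argv[2:]: print(a,proj(c,eval(a)).round(1))
E
python3 look.py w1 '(.4234,.0918,.112)' '(.477,.103,.112)' '(.531,.114,.096)'; python3 to.py .4234 .0918 .22 191
```

```text
(.4234,.0918,.112) [256.4 184.4]
(.477,.103,.112) [257.2 236.7]
(.531,.114,.096) [257.4 273.7]
t 2.15 pos [0.4193 0.0903 0.2198] yaw -169.13 F [ 0.7  0.6 -0.1] w 0.999 j [-0.57  0.14  0.28  2.09 -0.05  0.91  1.5 ]
xyz [-0.036  0.006 -0.002] twist -0.001
```

View pics/w1.png

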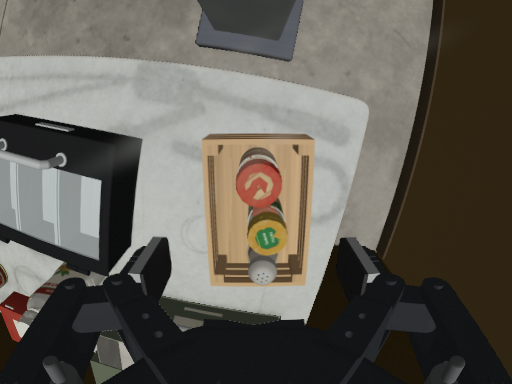

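The wrist view shows the red cap centre at about (259,184), 2.5 px from the prediction. Gold is at (267,237) and the shaker at (263,272). Nothing stands beside the jar along the closing direction.

```bash
python3 - <<'E'
from h import *
c=pickle.load(open('w1.pkl','rb'));s=pickle.load(open('scene.pkl','rb'));t=pickle.load(open('top.pkl','rb'))
for n,u,z,a,b in(('red',(259,184),.112,(146,195),(177.4,234.3)),('gold',(267,237),.112,(151.3,178),(170.7,215.3)),('sh',(263,272),.096,(165.3,168),(171,194.3))): print(n,onz(c,u,z),tri((c,u),(s,a)),tri((c,u),(s,a),(t,b)))
E
python3 to.py .422 .089 .066 191
```

```text
red [0.42251834 0.0941525  0.112     ] (array([0.42594941, 0.09412381, 0.1040886 ]), np.float64(0.0013456311760444057)) (array([0.42409295, 0.09325931, 0.10641391]), np.float64(0.0021629255969627054))
gold [0.47554472 0.11280897 0.112     ] (array([0.47591121, 0.11306257, 0.11065993]), np.float64(0.00025372855687463326)) (array([0.47440973, 0.11236123, 0.11249877]), np.float64(0.0008771153532161156))
sh [0.52760066 0.11975075 0.096     ] (array([0.53594425, 0.12068763, 0.08770538]), np.float64(0.0027214008488590665)) (array([0.53599227, 0.12036174, 0.08773499]), np.float64(0.0028600703115901436))
t 2.15 pos [0.4193 0.0903 0.2198] yaw -169.13 F [ 0.7  0.6 -0.1] w 0.999 j [-0.57  0.14  0.28  2.09 -0.05  0.91  1.5 ]
xyz [-0.022 -0.014  1.281] twist -0.001
```

```bash
python3 to.py .4234 .0934 .067 191
```

```text
t 2.15 pos [0.4193 0.0903 0.2198] yaw -169.13 F [ 0.7  0.6 -0.1] w 0.999 j [-0.57  0.14  0.28  2.09 -0.05  0.91  1.5 ]
xyz [-0.04   0.02   1.273] twist -0.001
```

>>> jog_arm([
  [-0.04,0.02,0.15],
  [-0.04,0.02,0.35],
  [-0.04,0.02,0.6],
  [-0.04,0.02,0.8],
  [-0.04,0.02,0.9],
], twist=[0,0,0,0,0], grip=[0.9,0.88,0.88,0.88,0.88], force=40)

```text
t: 2.65
eef_pos: [0.4224, 0.0957, 0.1106]
ee_rot: [3.141, -0.002, -2.947]
contact_force: [-0.3, 0.1, 0.2]
gripper_width: 0.877
finger_force: 0.0
```

>>> jog_arm([
  [0,0,0.1],
  [0,0,0.2],
  [0,0,0.3],
  [0,0,0.37],
  [0,0,0.37],
], twist=[0,0,0,0,0], grip=[0.88,0.88,0.88,0.88,0.88])

```text
t: 3.15
eef_pos: [0.4231, 0.0949, 0.067]
ee_rot: [-3.142, -0.002, -2.949]
contact_force: [-1.0, -0.1, -0.6]
gripper_width: 0.877
finger_force: 0.0
```

>>> jog_arm([
  [0,0,0],
  [0,0,0],
  [0,0,0],
  [0,0,0],
  [0,0,0],
], twist=[0,0,0,0,0], grip=[0.7,0.6,0.5,0.4,0.35])

```text
t: 3.65
eef_pos: [0.4245, 0.0947, 0.0685]
ee_rot: [3.141, 0.001, -2.95]
contact_force: [-1.4, 0.0, 6.5]
gripper_width: 0.509
finger_force: 40.1
```

>>> jog_arm([
  [0,0,0],
  [0,0,0],
  [0,0,-0.05],
  [0,0,-0.1],
  [0,0,-0.15],
], twist=[0,0,0,0,0], grip=[0.35,0.35,0.35,0.35,0.35])

```text
t: 4.15
eef_pos: [0.4238, 0.0946, 0.0864]
ee_rot: [3.142, 0.0, -2.949]
contact_force: [0.5, -0.2, -0.0]
gripper_width: 0.504
finger_force: 40.8
```

>>> jog_arm([
  [0,0,-0.1],
  [0,0,-0.3],
  [0,0,-0.55],
  [0,0,-0.8],
  [0,0,-1.0],
], twist=[0,0,0,0,0], grip=[0.35,0.35,0.35,0.35,0.35])

```text
t: 4.65
eef_pos: [0.424, 0.0945, 0.2078]
ee_rot: [3.141, 0.001, -2.949]
contact_force: [0.3, 0.3, -1.2]
gripper_width: 0.508
finger_force: 40.9
```

>>> jog_arm([
  [0,0,-0.1],
  [0,0,-0.2],
  [0,0,-0.28],
  [0,0,-0.32],
  [0,0,-0.32],
], twist=[0,0,0,0,0], grip=[0.35,0.35,0.35,0.35,0.35])

```text
t: 5.15
eef_pos: [0.424, 0.0946, 0.2446]
ee_rot: [3.141, 0.001, -2.949]
contact_force: [-0.2, 0.4, -0.9]
gripper_width: 0.509
finger_force: 40.9
```

```bash
python3 look.py w2; python3 -c "
from bench import imaging;import cv2,numpy as np
a=imaging.capture('scene')['pixels'][100:290,90:370,::-1];b=cv2.imread('pics/w2.png')
b=cv2.resize(b,None,fx=.78,fy=.78);a=cv2.resize(a,(400,271))
cv2.imwrite('pics/c2.png',np.hstack([a,cv2.resize(b,(361,271))]))"; python3 to.py .5075 -.3695 .24 88
```

```text
t 5.25 pos [0.4235 0.0945 0.2438] yaw -168.98 F [-0.2  0.5 -1. ] w 0.504 j [-0.59  0.12  0.29  2.05 -0.04  0.98  1.48]
xyz [ 0.052 -3.929  0.032] twist 0.572
```

View pics/c2.png

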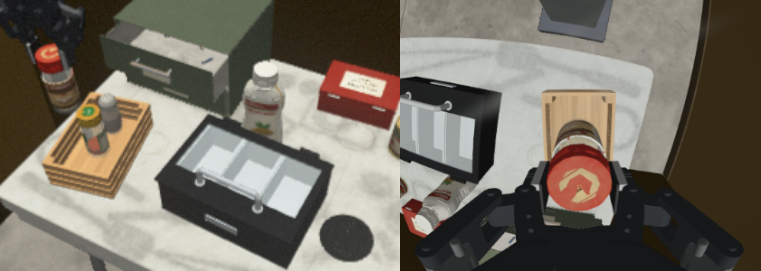

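The jar hangs upright in the grip, and the gold jar and shaker still stand in the crate. I'll carry it over to the mat.

>>> jog_arm([
  [0.0,-0.1,0],
  [0,-0.3,0],
  [0.0,-0.5,0],
  [0.01,-0.75,0],
  [0.01,-1.0,0],
], twist=[0,0,0,0,0], grip=[0.35,0.35,0.35,0.35,0.35])

```text
t: 5.75
eef_pos: [0.4452, -0.0255, 0.2438]
ee_rot: [-3.141, -0.001, -2.949]
contact_force: [0.6, 0.6, -0.4]
gripper_width: 0.508
finger_force: 40.9
```

>>> jog_arm([
  [0.0,-0.2,0],
  [0,-0.4,0],
  [0.0,-0.6,0],
  [0.01,-0.8,0],
  [0.01,-1.0,0],
], twist=[0.04,0.08,0.12,0.16,0.2], grip=[0.35,0.35,0.35,0.35,0.35])

```text
t: 6.25
eef_pos: [0.4667, -0.1435, 0.2438]
ee_rot: [-3.141, -0.001, 2.7]
contact_force: [0.2, 0.5, -1.0]
gripper_width: 0.504
finger_force: 40.9
```

```bash
python3 to.py .5075 -.3695 .24 88
```

```text
t 6.25 pos [ 0.4667 -0.1435  0.2438] yaw 154.68 F [ 0.2  0.5 -1. ] w 0.504 j [-0.28  0.24  0.57  1.94 -0.15  1.    1.49]
xyz [-1.113 -1.557  0.032] twist 0.37
```

>>> jog_arm([
  [-0.13,-0.19,0],
  [-0.27,-0.37,0],
  [-0.4,-0.56,0],
  [-0.53,-0.74,0],
  [-0.67,-0.93,0],
], twist=[0.04,0.08,0.12,0.16,0.2], grip=[0.35,0.35,0.35,0.35,0.35])

```text
t: 6.75
eef_pos: [0.4923, -0.2784, 0.2436]
ee_rot: [-3.14, -0.0, 2.072]
contact_force: [-0.1, 1.0, -0.8]
gripper_width: 0.505
finger_force: 41.0
```

```bash
python3 to.py .5075 -.3695 .22 88
```

```text
t 6.75 pos [ 0.4923 -0.2784  0.2436] yaw 118.71 F [-0.1  1.  -0.8] w 0.505 j [-0.1   0.43  0.72  1.76 -0.31  1.07  1.22]
xyz [-0.727 -0.254  0.197] twist 0.171
```

>>> jog_arm([
  [-0.2,-0.07,0],
  [-0.4,-0.15,0],
  [-0.6,-0.22,0.05],
  [-0.727,-0.254,0.1],
  [-0.727,-0.254,0.2],
], twist=[0.04,0.08,0.12,0.16,0.171], grip=[0.35,0.35,0.35,0.35,0.35])

```text
t: 7.25
eef_pos: [0.5077, -0.3713, 0.2199]
ee_rot: [-3.141, 0.003, 1.534]
contact_force: [0.3, -0.4, -1.5]
gripper_width: 0.506
finger_force: 40.9
```

```bash
python3 look.py w3 '(.5075,-.3695,.004)'; python3 to.py .5075 -.3695 .09 88
```

```text
(.5075,-.3695,.004) [253.  156.1]
t 7.3 pos [ 0.5069 -0.3682  0.2171] yaw 88.03 F [-0.3  2.2 -2.7] w 0.508 j [ 0.02  0.61  0.81  1.63 -0.47  1.11  0.91]
xyz [-0.011  0.01   1.059] twist 0.0
```

View pics/w3.png

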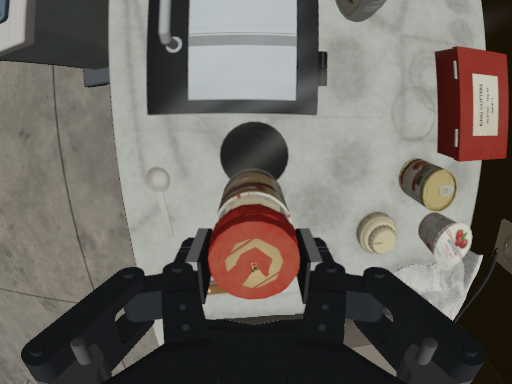

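The mat centre shows at (254,154) against a prediction of (253,156), so it agrees. The jar hangs straight. I'll lower it.

>>> jog_arm([
  [0,0.01,0.15],
  [-0.01,0.01,0.35],
  [-0.01,0.01,0.6],
  [-0.01,0.01,0.8],
  [-0.01,0.01,1.0],
], twist=[0,0,0,0,0], grip=[0.35,0.35,0.35,0.35,0.35])

```text
t: 7.8
eef_pos: [0.5094, -0.3672, 0.0986]
ee_rot: [-3.14, -0.002, 1.544]
contact_force: [0.2, -0.0, -0.3]
gripper_width: 0.501
finger_force: 40.9
```

>>> jog_arm([
  [0,0,0.07],
  [0,0,0.13],
  [0,0,0.18],
  [0,0,0.22],
  [0,0,0.22],
], twist=[0,0,0,0,0], grip=[0.35,0.35,0.35,0.35,0.35])

```text
t: 8.3
eef_pos: [0.5099, -0.3688, 0.0738]
ee_rot: [3.142, -0.0, 1.54]
contact_force: [-0.3, -0.6, -0.7]
gripper_width: 0.504
finger_force: 40.9
```

```bash
python3 to.py .5075 -.3695 .066 88
```

```text
t 8.3 pos [ 0.5099 -0.3688  0.0738] yaw 88.26 F [-0.3 -0.6 -0.7] w 0.504 j [ 0.1   0.78  0.68  1.72 -0.61  0.87  1.01]
xyz [-0.006 -0.02   0.065] twist 0.001
```

>>> jog_arm([
  [0,0,0.02],
  [0,0,0.035],
  [0,0,0.05],
  [0,0,0.06],
  [0,0,0.06],
], twist=[0,0,0,0,0], grip=[0.35,0.35,0.35,0.35,0.35])

```text
t: 8.8
eef_pos: [0.51, -0.3691, 0.0667]
ee_rot: [3.141, 0.0, 1.54]
contact_force: [-0.7, 0.1, -0.7]
gripper_width: 0.503
finger_force: 41.0
```

>>> jog_arm([
  [0,0,0.008],
  [0,0,0.016],
  [0,0,0.024],
  [0,0,0.024],
  [0,0,0.024],
], twist=[0,0,0,0,0], grip=[0.35,0.35,0.35,0.35,0.35])

```text
t: 9.3
eef_pos: [0.5101, -0.3702, 0.0665]
ee_rot: [3.14, 0.001, 1.539]
contact_force: [-5.6, 3.6, 21.7]
gripper_width: 0.511
finger_force: 43.1
```

The jar has touched down at 21.7 N. I'll ease that off, then release.

>>> jog_arm([
  [0,0,-0.01],
  [0,0,-0.018],
  [0,0,-0.018],
  [0,0,-0.018],
  [0,0,-0.018],
], twist=[0,0,0,0,0], grip=[0.35,0.35,0.35,0.35,0.35])

```text
t: 9.8
eef_pos: [0.51, -0.3694, 0.0666]
ee_rot: [3.141, 0.001, 1.54]
contact_force: [-2.1, 1.2, 7.0]
gripper_width: 0.502
finger_force: 41.6
```

>>> jog_arm([
  [0,0,0],
  [0,0,0],
  [0,0,0],
  [0,0,0],
  [0,0,0],
], twist=[0,0,0,0,0], grip=[0.55,0.6,0.7,0.85,0.9])

```text
t: 10.3
eef_pos: [0.5099, -0.3688, 0.0658]
ee_rot: [-3.142, -0.0, 1.54]
contact_force: [0.4, -0.2, 0.6]
gripper_width: 0.904
finger_force: 0.0
```

>>> jog_arm([
  [0,0,0],
  [0,0,-0.1],
  [0,0,-0.3],
  [0,0,-0.6],
  [0,0,-0.9],
], twist=[0,0,0,0,0], grip=[0.9,0.9,0.9,0.9,0.9])

```text
t: 10.8
eef_pos: [0.5096, -0.369, 0.1757]
ee_rot: [-3.141, 0.0, 1.54]
contact_force: [0.3, -1.1, -0.0]
gripper_width: 0.9
finger_force: 0.0
```

>>> jog_arm([
  [0,0,-0.1],
  [0,0,-0.3],
  [0,0,-0.5],
  [0,0,-0.5],
  [0,0,-0.5],
], twist=[0,0,0,0,0], grip=[0.9,0.9,0.9,0.9,0.9])

```text
t: 11.3
eef_pos: [0.5099, -0.3688, 0.2341]
ee_rot: [3.141, -0.0, 1.54]
contact_force: [0.3, -0.5, 0.2]
gripper_width: 0.902
finger_force: 0.0
```

```bash
python3 look.py w4 '(.5085,-.3695,.110)' '(.437,-.134,.129)' '(.4318,-.2355,.129)'; python3 to.py .4345 -.185 .21 87.6
```

```text
(.5085,-.3695,.110) [251.7 176.2]
(.437,-.134,.129) [169.2 -52.3]
(.4318,-.2355,.129) [162.8  42.8]
t 11.35 pos [ 0.5096 -0.3684  0.2333] yaw 88.24 F [0.2 0.3 0.1] w 0.901 j [ 0.01  0.59  0.81  1.61 -0.46  1.14  0.91]
xyz [ 1.508 -0.672  0.196] twist 0.004
```

View pics/w4.png

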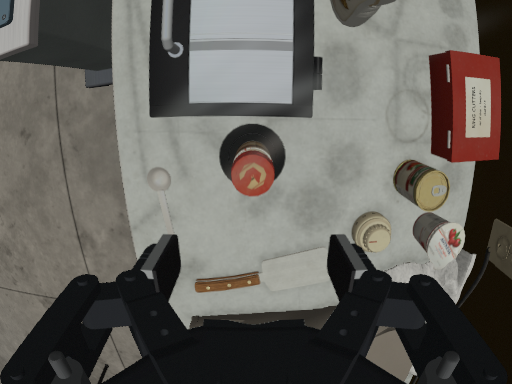

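The jar stands upright on the mat with its cap at (252,174), and the bar's right end shows near (168,42), close to the prediction. I'll move above the bar.

>>> jog_arm([
  [0.1,-0.04,0],
  [0.3,-0.13,0],
  [0.5,-0.22,0],
  [0.7,-0.31,0],
  [0.9,-0.4,0],
], twist=[0,0,0,0,0], grip=[0.7,0.6,0.6,0.6,0.6])

```text
t: 11.85
eef_pos: [0.4639, -0.2573, 0.2328]
ee_rot: [-3.14, -0.001, 1.541]
contact_force: [0.7, 0.3, 0.4]
gripper_width: 0.599
finger_force: 0.0
```

>>> jog_arm([
  [0.2,-0.1,0],
  [0.4,-0.18,0],
  [0.55,-0.25,0],
  [0.61,-0.27,0],
  [0.61,-0.27,0],
], twist=[0,0,0,0,0.004], grip=[0.6,0.6,0.6,0.6,0.6])

```text
t: 12.35
eef_pos: [0.4347, -0.1839, 0.2335]
ee_rot: [-3.141, -0.001, 1.529]
contact_force: [0.1, -0.9, -0.8]
gripper_width: 0.599
finger_force: 0.0
```

```bash
python3 look.py w5 '(.437,-.134,.129)' '(.4318,-.2355,.129)'; python3 to.py .4345 -.185 .135 87.6
```

```text
(.437,-.134,.129) [253.4 127.2]
(.4318,-.2355,.129) [252.5 231.2]
t 12.4 pos [ 0.4351 -0.185   0.2337] yaw 87.5 F [ 0.7 -0.8  0.7] w 0.601 j [-0.47  0.28  0.93  2.   -0.27  0.98  0.55]
xyz [-0.    -0.005  0.823] twist -0.001
```

View pics/w5.png

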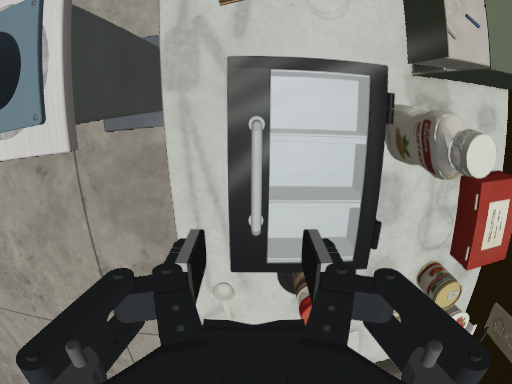

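The bar runs from (257,122) to (256,231), about 3.5 mm farther from the robot than predicted and parallel to the predicted line.

```bash
python3 - <<'E'
from h import *
c=pickle.load(open('w5.pkl','rb'));d=pickle.load(open('w4.pkl','rb'));s=pickle.load(open('scene.pkl','rb'))
print(tri((c,(257,122)),(s,(230,220))),tri((c,(256,231)),(s,(271,238.3))),tri((c,(256,231)),(d,(168,42))))
print(onz(c,(257,122),.129),onz(c,(256,231),.129))
E
python3 to.py .438 -.185 .132 87.6
```

```text
(array([ 0.44152063, -0.13153774,  0.11763938]), np.float64(0.0016935448016392666)) (array([ 0.4350689 , -0.2378501 ,  0.12326132]), np.float64(0.00027290814531945735)) (array([ 0.43592978, -0.23541275,  0.12831377]), np.float64(0.0006754050182061378))
[ 0.44039752 -0.12938988  0.129     ] [ 0.43531664 -0.23539208  0.129     ]
t 12.4 pos [ 0.4351 -0.185   0.2337] yaw 87.5 F [ 0.7 -0.8  0.7] w 0.601 j [-0.47  0.28  0.93  2.   -0.27  0.98  0.55]
xyz [0.001 0.024 0.848] twist -0.001
```

>>> jog_arm([
  [0,0.024,0.15],
  [0,0.024,0.35],
  [0,0.024,0.6],
  [0,0.024,0.8],
  [0,0.024,0.94],
], twist=[0,0,0,0,0], grip=[0.6,0.6,0.6,0.6,0.6], force=40)

```text
t: 12.9
eef_pos: [0.4374, -0.1867, 0.1193]
ee_rot: [-3.14, 0.001, 1.526]
contact_force: [-0.5, 0.0, 0.3]
gripper_width: 0.598
finger_force: 0.0
```

>>> jog_arm([
  [0,0,0],
  [0,0,0],
  [0,0,0],
  [0,0,0],
  [0,0,0],
], twist=[0,0,0,0,0], grip=[0.5,0.35,0.25,0.15,0.05])

```text
t: 13.4
eef_pos: [0.4386, -0.1855, 0.1218]
ee_rot: [3.14, 0.0, 1.528]
contact_force: [0.3, 1.1, -0.8]
gripper_width: 0.046
finger_force: 0.0
```

>>> jog_arm([
  [0,0,0],
  [0,0,0],
  [0,0,0],
  [0,0,0],
  [0,0,0],
], twist=[0,0,0,0,0], grip=[0.0,0.0,0.0,0.0,0.0])

```text
t: 13.9
eef_pos: [0.438, -0.1854, 0.1211]
ee_rot: [3.142, -0.0, 1.527]
contact_force: [-1.0, -1.2, 0.4]
gripper_width: 0.002
finger_force: 0.0
```

```bash
python3 to.py .438 -.185 .121 87.6
```

```text
t 13.9 pos [ 0.438  -0.1854  0.1211] yaw 87.52 F [-1.  -1.2  0.4] w 0.002 j [-0.31  0.48  0.78  2.1  -0.49  0.75  0.74]
xyz [ 0.004 -0.     0.001] twist -0.0
```

The fingers closed on nothing, so I'll look.

```bash
python3 look.py w6; python3 -c "
from bench import imaging;import cv2,numpy as np,pickle
c=imaging.capture('scene');pickle.dump(c,open('s6.pkl','wb'))
a=c['pixels'][160:290,190:350,::-1];b=cv2.imread('pics/w6.png')[60:330,120:400]
cv2.imwrite('pics/c6.png',np.hstack([cv2.resize(a,(480,390),interpolation=2),cv2.resize(b,(300,390)) ]))"
```

```text
(no output)
```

View pics/c6.png

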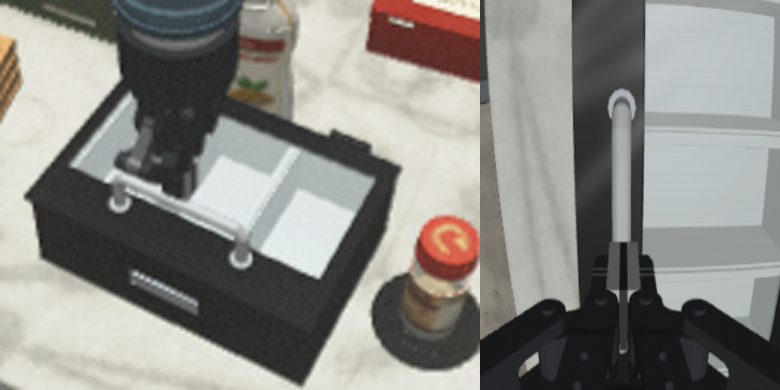

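Run:
```python
from h import *
np.set_printoptions(precision=4,suppress=True)
c=pickle.load(open('w6.pkl','rb'));d=pickle.load(open('w5.pkl','rb'));s=pickle.load(open('s6.pkl','rb'))
for z in(.105,.113,.121,.129): print(z,proj(s,(.438,-.1854,z)),proj(c,(.438,-.1854,z)),onz(c,(252.5,133),z),onz(c,(252.5,200),z),onz(d,(256.5,176),z))
print(tri((c,(252.5,133)),(d,(257,122))))
```

```text
0.105 [249.9333 233.365 ] [253.1233 216.5483] [ 0.44   -0.1314  0.105 ] [ 0.4381 -0.174   0.105 ] [ 0.438  -0.1855  0.105 ]
0.113 [249.9068 231.2091] [253.1215 221.3812] [ 0.44   -0.1305  0.113 ] [ 0.4382 -0.1712  0.113 ] [ 0.438  -0.1835  0.113 ]
0.121 [249.88   229.0217] [253.1195 226.6112] [ 0.4401 -0.1297  0.121 ] [ 0.4384 -0.1685  0.121 ] [ 0.438  -0.1814  0.121 ]
0.129 [249.8527 226.8021] [253.1175 232.2857] [ 0.4402 -0.1288  0.129 ] [ 0.4385 -0.1657  0.129 ] [ 0.438  -0.1794  0.129 ]
(array([ 0.4403, -0.13  ,  0.1188]), np.float64(0.00022381822517165265))
```

The closed fingers sit exactly above the bar, laterally aligned, and the fingertip shows at scene (251.7,225.7), just above the bar line. The grasp was too high, so I'll reopen, go about 11 mm lower and close again.

>>> jog_arm([
  [0,0,-0.1],
  [0,0,-0.2],
  [0,0,-0.2],
  [0,0,-0.2],
  [0,0,-0.2],
], twist=[0,0,0,0,0], grip=[0.1,0.45,0.45,0.45,0.45])

```text
t: 14.5
eef_pos: [0.438, -0.1852, 0.145]
ee_rot: [3.142, -0.0, 1.528]
contact_force: [0.5, -0.3, -0.4]
gripper_width: 0.452
finger_force: 0.0
```

>>> jog_arm([
  [0,0,0.1],
  [0,0,0.2],
  [0,0,0.25],
  [0,0,0.29],
  [0,0,0.29],
], twist=[0,0,0,0,0], grip=[0.45,0.45,0.45,0.45,0.45])

```text
t: 15.0
eef_pos: [0.4374, -0.1854, 0.1094]
ee_rot: [-3.14, -0.0, 1.527]
contact_force: [-1.0, -0.4, -0.5]
gripper_width: 0.453
finger_force: 0.0
```

>>> jog_arm([
  [0,0,0],
  [0,0,0],
  [0,0,0],
  [0,0,0],
  [0,0,0],
], twist=[0,0,0,0,0], grip=[0.3,0.2,0.1,0.02,0.02])

```text
t: 15.5
eef_pos: [0.4371, -0.1855, 0.1105]
ee_rot: [-3.14, -0.001, 1.527]
contact_force: [-5.0, -0.2, 4.7]
gripper_width: 0.062
finger_force: 35.8
```

The fingers now hold the bar only by its upper edge: 5 mm opening and an upward force. The fingertip's place in the scene picture also says the tips sit higher than assumed. I'll open, go down another 13 mm in small steps while watching the force, and close.

>>> jog_arm([
  [0,0,0],
  [0,0,0],
  [0,0,0],
  [0,0,0.02],
  [0,0,0.04],
], twist=[0,0,0,0,0], grip=[0.2,0.35,0.4,0.4,0.4])

```text
t: 16.0
eef_pos: [0.4382, -0.1854, 0.1053]
ee_rot: [3.141, 0.0, 1.528]
contact_force: [-0.0, -0.3, -0.8]
gripper_width: 0.399
finger_force: 0.0
```

>>> jog_arm([
  [0,0,0.02],
  [0,0,0.03],
  [0,0,0.04],
  [0,0,0.04],
  [0,0,0.04],
], twist=[0,0,0,0,0], grip=[0.4,0.4,0.4,0.4,0.4])

```text
t: 16.5
eef_pos: [0.438, -0.1855, 0.1007]
ee_rot: [3.142, 0.0, 1.527]
contact_force: [0.5, -0.1, 0.9]
gripper_width: 0.397
finger_force: 0.0
```

>>> jog_arm([
  [0,0,0.01],
  [0,0,0.02],
  [0,0,0.03],
  [0,0,0.03],
  [0,0,0.03],
], twist=[0,0,0,0,0], grip=[0.4,0.4,0.4,0.4,0.4])

```text
t: 17.0
eef_pos: [0.438, -0.1855, 0.0971]
ee_rot: [-3.142, 0.0, 1.527]
contact_force: [-0.6, 0.2, 0.7]
gripper_width: 0.397
finger_force: 0.0
```

>>> jog_arm([
  [0,0,0],
  [0,0,0],
  [0,0,0],
  [0,0,0],
  [0,0,0],
], twist=[0,0,0,0,0], grip=[0.3,0.2,0.1,0.02,0.02])

```text
t: 17.5
eef_pos: [0.4369, -0.1854, 0.0971]
ee_rot: [-3.14, -0.001, 1.527]
contact_force: [-3.5, 0.3, 4.9]
gripper_width: 0.099
finger_force: 39.0
```

The opening now reads 8.4 mm, and the jar read about 2 mm low too, so this is a full grip on the 10 mm bar. I'll lift along the arc, with the first 10 degrees done slowly.

>>> jog_arm([
  [0,0.006,-0.021],
  [0,0.018,-0.063],
  [0,0.032,-0.104],
  [0,0.051,-0.155],
  [0,0.073,-0.205],
], twist=[0,0,0,0,0], grip=[0.02,0.02,0.02,0.02,0.02], force=50)

```text
t: 18.0
eef_pos: [0.4454, -0.1858, 0.1219]
ee_rot: [-3.139, -0.0, 1.527]
contact_force: [-6.1, -0.3, -3.7]
gripper_width: 0.088
finger_force: 48.6
```

```bash
python3 to.py .438 -.185 .121
python3 - <<'E'
# lid motion check in scene image against the earlier one
from h import *
from bench import imaging
c=imaging.capture('scene');pickle.dump(c,open('s7.pkl','wb'));a=pickle.load(open('scene.pkl','rb'))
d=np.abs(c['pixels'].astype(int)-a['pixels']).sum(2)
for r in range(216,284,4): print(r,''.join('#' if v>60 else '.' for v in d[r,200:325:2]))
E
```

```text
t 18.0 pos [ 0.4454 -0.1858  0.1219] yaw 87.49 F [-6.1 -0.3 -3.7] w 0.088 j [-0.31  0.49  0.78  2.08 -0.5   0.77  0.73]
xyz [ 0.004 -0.062  0.007] twist -0.0
216 ###.....#########.############.......................####......
220 .#..........####.####.#######............................#.....
224 #.####........##############..###.......................#......
228 ......#####..####....########.....####.................#.......
232 ..........#####..........#########.###...............##........
236 ..............#####..........##########.............#..........
240 ..................######.........####.#####........#...........
244 .......................#####.....####.#########..##............
248 ...........................#####..###......#######.............
252 ...............................######..........##..............
256 ...................................######......................
260 ........................................#####..................
264 ............................................###................
268 ...............................................................
272 ...............................................................
276 ...............................................................
280 ...............................................................
```

The lid has left the box: its front edge shifted in the picture and the weight shows as Fz = -3.7 N. I'll continue.

>>> jog_arm([
  [0,0.024,-0.049],
  [0,0.05,-0.097],
  [0,0.078,-0.144],
  [0,0.108,-0.189],
  [0,0.14,-0.233],
], twist=[0,0,0,0,0], grip=[0.02,0.02,0.02,0.02,0.02])

```text
t: 18.55
eef_pos: [0.4612, -0.1865, 0.1498]
ee_rot: [-3.137, -0.001, 1.527]
contact_force: [-8.4, -0.7, 1.4]
gripper_width: 0.092
finger_force: 48.8
```

>>> jog_arm([
  [0,0.03,-0.043],
  [0,0.064,-0.084],
  [0,0.1,-0.124],
  [0,0.138,-0.162],
  [0,0.179,-0.198],
], twist=[0,0,0,0,0], grip=[0.02,0.02,0.02,0.02,0.02])

```text
t: 19.05
eef_pos: [0.4822, -0.1874, 0.1738]
ee_rot: [-3.136, -0.002, 1.527]
contact_force: [-10.0, 0.3, 7.7]
gripper_width: 0.09
finger_force: 48.9
```

>>> jog_arm([
  [0,0.035,-0.043],
  [0,0.078,-0.075],
  [0,0.124,-0.106],
  [0,0.166,-0.135],
  [0,0.166,-0.135],
], twist=[0,0,0,0,0], grip=[0.02,0.02,0.02,0.02,0.02])

```text
t: 19.55
eef_pos: [0.5046, -0.1885, 0.1909]
ee_rot: [-3.14, -0.001, 1.527]
contact_force: [-7.3, 1.3, 8.6]
gripper_width: 0.09
finger_force: 49.4
```

```bash
python3 to.py .438 -.185 .121
python3 - <<'E'
from h import *
from bench import imaging
a=pickle.load(open('top.pkl','rb'));b=pickle.load(open('scene.pkl','rb'))
c=imaging.capture('scene');pickle.dump(c,open('s8.pkl','wb'))
# bottle region (cap, upper body), gold/shaker region, from scene; jar on mat present?
d=lambda y0,y1,x0,x1:round(float(np.abs(c['pixels'][y0:y1,x0:x1].astype(int)-b['pixels'][y0:y1,x0:x1]).mean()),1)
print('bottlecap',d(142,162,264,290),'gold',d(168,185,143,160),'shaker',d(163,190,162,176),'ref',d(150,185,320,370))
p=c['pixels'].astype(int);m=(p[...,0]>140)&(p[...,1]<80)&(p[...,2]<80);m[:200]=0
ys,xs=np.nonzero(m);print('red px',len(xs),xs.mean(),ys.mean(),'pred',proj(c,(.509,-.369,.104)))
def corner(th):
    h=np.radians(th);hc=np.array([.5815,-.191]);bx=np.array([.999,-.044]);by=np.array([.044,.999])
    return [proj(c,np.r_[hc+bx*(-.17*np.cos(h))+by*sy,.091+.17*np.sin(h)]).round() for sy in(.12,-.12)]
for th in(35,40,45,50): print(th,*corner(th))
e=np.abs(p-b['pixels']).sum(2)
for r in range(130,290,5): print(r,''.join('#' if v>70 else '.' for v in e[r,190:340:2]),''.join('#' if v<130 else '.' for v in p[r,190:340:2].sum(1)))
E
```

```text
t 19.55 pos [ 0.5046 -0.1885  0.1909] yaw 87.52 F [-7.3  1.3  8.6] w 0.09 j [-0.35  0.48  0.83  1.89 -0.43  0.96  0.63]
xyz [ 0.005 -0.555  0.583] twist -0.0
bottlecap 80.7 gold 2.3 shaker 2.8 ref 2.1
red px 18 336.77777777777777 244.5 pred [339.44368509 240.69313372]
35 [202. 187.] [304. 231.]
40 [204. 181.] [306. 224.]
45 [206. 174.] [309. 217.]
50 [209. 168.] [312. 210.]
130 .............................#####.....#................................... .............................##############################################
135 .............................###....#...................................... ..............................#############################################
140 ........................................#.................................. ...............................############################################
145 .................................#.....########............................ ................................#############........#############.........
150 .................................#....########............................. ...................
[... 3568 characters left out ...]
 .....................................#.###....#............................
270 .....................................................................##.... ....................................#.#.......#..#.###.....................
275 ........................................................................... ....................................................##.....................
280 ........................................................................... ...........................................#...............................
285 ........................................................................... ...........................................................................
```

The lid's front corners in the picture match the 45° prediction of (206,174) and (309,217), and the hand's arc gives 44.9°. I'll ease the 11 N radial preload, then check that all is still and the bottle stands.

>>> jog_arm([
  [0,-0.003,-0.003],
  [0,-0.005,-0.006],
  [0,-0.005,-0.006],
  [0,-0.005,-0.006],
  [0,-0.005,-0.006],
], twist=[0,0,0,0,0], grip=[0.02,0.02,0.02,0.02,0.02])

```text
t: 20.1
eef_pos: [0.5041, -0.1885, 0.1907]
ee_rot: [-3.141, -0.0, 1.527]
contact_force: [-5.8, -0.8, 4.1]
gripper_width: 0.092
finger_force: 49.2
```

```bash
python3 to.py .438 -.185 .121
python3 - <<'E'
from h import *
from bench import imaging
a=pickle.load(open('top.pkl','rb'));c=imaging.capture('top');w=imaging.capture('wrist');w['fish']=1
e=np.abs(c['pixels'].astype(int)-a['pixels']).sum(2)
for r in range(134,176,3): print(r,''.join('#' if v>80 else '.' for v in e[r,245:300]))
p=c['pixels'].astype(int);m=(p[...,0]>140)&(p[...,1]<90)&(p[...,2]<90);m[:190]=0
n,l,st,ce=cv2.connectedComponentsWithStats(m.astype(np.uint8));print(st[1:,4],ce[1:],proj(c,(.509,-.369,.108)))
# bottle in wrist view: white cap blob near prediction
u=proj(w,(.643,-.152,.185));g=w['pixels'].astype(int);x,y=u.astype(int);k=g[max(y-25,0):y+25,max(x-25,0):x+25].min(2)>170
ys,xs=np.nonzero(k);print('cap pred',u,'seen',len(xs),(xs.mean()+max(x-25,0),ys.mean()+max(y-25,0)) if len(xs) else None)
E
```

```text
t 20.1 pos [ 0.5041 -0.1885  0.1907] yaw 87.51 F [-5.8 -0.8  4.1] w 0.092 j [-0.35  0.48  0.83  1.89 -0.43  0.96  0.63]
xyz [ 0.005 -0.551  0.581] twist -0.0
134 ...................................###########.........
137 ...............................#################.......
140 .............................#####################.....
143 .........................#############################.
146 ......................#################################
149 ..................#####################################
152 ................##################...##################
155 .............###..##########....#..#.##################
158 .............#####..................###################
161 ........##.##.................####..###################
164 ......####...######################.##############...##
167 ....#######...........############.##################..
170 ..##########.......##########...#######################
173 ################.#..###################################
[64  2 10] [[344.40625 206.9375 ]
 [352.5     201.5    ]
 [177.5     221.9    ]] [347.30547518 204.02297837]
cap pred [453.92753858 160.03747648] seen 2070 (np.float64(454.24782608695654), np.float64(158.75265700483092))
```

```bash
python3 -c "
from bench import manip;print(manip.close_job())"
```

```text
the job is handed in; nothing more can be done
None
```

The job is handed in: the red-capped jar stands upright on the mat, the other two containers are still in the crate, and the lid is held at about 45° by its bar; the bottle appeared unmoved, but the hand partly blocked that last check.

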